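# Hold the extractor's recessed overload reset down with a punch

### The arm

A 6-joint arm with a two-finger parallel gripper is mounted at the origin on the work surface. World frame = base frame: x ahead of the robot, y to its left, z up, the work surface at z = 0. Lengths are in m, angles in degrees, forces in N, time in s.
With the tool pointing down it reaches from about 0.25 to 0.725 m from the base axis. Payload 9.7 kg.
Tool frame: the origin (TCP) lies midway between the tips of the shut fingers; the grasp point (between the pads) lies 19 mm behind it; z points along the fingers, y is the line along which they close (so a half turn about z gives the same grasp; the last joint's range is limited). The gripper opens to 85 mm and grips with 20 to 120 N. Pads are 22 mm wide; open, the fingers measure 114 mm over their backs; the gripper's body (76 mm by 85 mm) begins 54 mm behind the grasp point. The pads swing forward as they close: fully open they stand 13 mm farther back than shut.
Start: joints at [76.776, 4.979, 10.078, 95.1, 0, 90], TCP at [0.126, 0.535, 0.207] pointing down, gripper open.
Joint ranges: [-179.16, 179.16], [-48.56, 103.87], [-65.8, 70.77], [-126.05, 130.52], [-82.76, 87.17], [-180, 180]. Speed limits (degrees/s): [127.2, 127.2, 147.25, 180, 180, 180].

### API

Orientations are given as [roll, pitch, yaw] about the fixed x, y, z axes, in that order (R = Rz(yaw) Ry(pitch) Rx(roll)).
In Python, from workcell import bot gives the robot as it stands.
- The arm moves only by the shell command python3 -m crank 'ROWS' [FORCE]. ROWS is JSON, a list of rows, each an object with "gripper": the finger opening in mm, from 0 to 85.4; "travel": the shift along the tool's x, y, z in mm, a list of three; "twist": the turn, a rotation vector about the tool's x, y, z in rad, a list of three. In form: [{"gripper": gripper, "travel": [tx, ty, tz], "twist": [rx, ry, rz]}, ...]. A call has 1 to 12 rows; each row shifts and turns the commanded pose from where the row before left it, along the tool's axes as they then stand; what a row does not reach is not made up. A row lasts 1/8 s, in which the tool goes at most 62.5 mm and 10.7 degrees, less where a joint would pass 70% of its speed; a pose out of reach is approached as far as the arm can. A call is refused whole if a number of a shift passes 62.5 or a number of a turn 0.188, either way. A call with a gripper value outside its range is refused whole. The fingers move at their own pace and stop on an object; FORCE is the grip in N (left out, the last holds). Time passes only in rows, so rows that do not move let the fingers close. It gives the time, the measured TCP pose, the force, the opening and the grip force at its end, in the units of the state.
- bot.get_obs(): the state, without advancing time (a new reading comes with each control period).
- bot.camera(name): name is "scene" or "side" or "wrist"; returns the picture (400x640x3 uint8, red, green, blue); there is no depth.
- bot.calibration(name): a dict with "vfov" (degrees; the focal length in pixels is half the picture's height over the tangent of half this angle, whatever the lens; pixels are square), "cx", "cy" (the principal point, pixels), "camera_from_world" (4x4, takes a point from world to camera coordinates). Camera axes: x right, y down, z forward; pixel columns grow to the right and rows downward; lengths in m; the calibration is good to about 2 mm. A picture is of the moment at which its call begins: read the wrist's pose just before it. calibration takes no time and is no camera call; for the wrist camera it gives the pose at the moment of the call.
- bot.job_done(): hands the job in; it is judged then, once.
The state is a dict: "time": time; "q": joint angles; "qd": joint speeds; "joint_efforts": joint torques, N m; "ee_pos": TCP position; "tcp_rot": TCP orientation; "wrist_force": force on the tool from outside, world axes, zero at the start; "torque": the same for the moment, N m; "opening": finger opening in m; "grasp_force": force on a finger pad.
Only numpy, scipy, OpenCV 4.12 (cv2) and the standard library are available. Lean on these libraries where they do the work, as an engineer would, in place of code of your own. Each camera call takes 0.05 s, during which the arm holds its last target. There are 200 camera calls.

### The job

The dust extractor has tripped. Take the slim round punch out of the tool rack, reach its tip through the small round port in the top of the grey switch box and gently press the recessed reset button well down, past half of its travel, and finish while still gripping the punch and holding the button down. Never push the box or the button with more than about 20 N, do not press the large start button, and leave the two other tools in the rack, the mallet and the glue jar where they are.

Things in the scene. Friction and masses are not known exactly. Their poses are not given: they have to be found in the camera images.
- rack: Fixed wooden tool rack, 85 (x) x 270 (y) x 90 mm: a plank with top face 90 mm above the bench on two end boards, with three 24 mm holes in a row along its y axis, 80 mm apart, the middle one at its centre; open in front and behind (its -x and +x). Origin on the bench under its centre. Each hole holds one tool, hanging by its handle's underside, handle above the plank and shank below; which tool is in which hole varies. The rack may stand on the left or the right.
- punch_grip (a point): Centre of the punch's handle, half-way up it. The punch is the tool with a plain straight round wooden handle, 30 mm diameter and 80 mm tall, standing on the plank (so this point is 40 mm above the plank). Below the handle come a brass ferrule 20 mm in diameter and 18 mm long and a steel rod 7 mm in diameter and 62 mm long. Its z axis points up along the handle. Mass about 0.11 kg. The tool is loose, lift it straight up.
- punch_tip (a point): Flat lower end of the punch's steel rod, on its axis, 120 mm below punch_grip.
- chisel_grip (a point): A bystander in the rack: chisel with a bulging round wooden handle, 84 mm tall and up to 38 mm in diameter, and a flat blade 20 mm wide. The point is 40 mm above its handle's underside.
- gouge_grip (a point): A bystander in the rack: gouge with a square wooden handle, 27 mm wide and 66 mm tall, and a square 12 mm shank. The point is half-way up its handle.
- box: Fixed grey sheet-metal switch box, 150 (x) x 200 (y) x 75 mm, top face level, 75 mm above the bench. Origin on the bench under its centre. On its top: the round port with a flat steel bezel, a small lamp (4 mm high), and the large start button.
- port (a point): Centre of the port's mouth, in the plane of the box's top face: a round hole 18 mm in diameter through a 10 mm thick top, hollow beneath. In the box's frame it is at x -30, y +45 mm.
- reset (a joint): Travel of the recessed reset button, in m: 0 released, 0.010 at its stop. It moves straight down along the port's axis against a spring: about 2 N to start it and 8 N at the stop. It springs back when let go.
- reset_top (a point): Centre of the top face of the reset button, a white round cap 20 mm in diameter right under the port, 22 mm below the box's top face when released. It moves with the button.
- start (a joint): Travel of the large start button, in m: 0 released, grows to 0.006 when pressed. Not to be pressed.
- start_top (a point): Top of the start button, a 34 mm grey push button standing on a black housing on the box's top, at x +35, y -55 mm in the box's frame.
- mallet: Bystander: wooden mallet lying down, round head 90 mm in diameter and 130 mm long, handle 190 mm towards its -x. Origin under the head's centre.
- glue: Bystander: jar, 60 mm in diameter, 130 mm tall. Origin at the centre of its underside.
Mind the look-alikes: they are no part of the job. What is shaped like the part that bears punch_grip but green is not meant.

How it is judged (in metres and radians):
On the way, in this order (a step that is already met when the one before it is completed fails the run):
1. the punch is gripped and lifted clear of the rack (height (world z) of punch_tip above 0.095 m and contact force between the fingers and punch above 2 N), for 0.1 s.
2. the punch's tip has passed through the port (horizontal distance between punch_tip and port below 0.009 m and z of punch_tip in the frame of port below -0.012 m), for 0.1 s.
At the end, for the whole second after the job is handed in: The reset button is held more than 5 mm down (of 10 mm) by the punch, whose tip is inside the port (within 9 mm of its axis, more than 24 mm below the top face) and pushes with 2 to 20 N; the fingers still grip the punch, which is within 0.3 rad of upright; the start button is not pressed (value of joint reset above 0.005 m and contact force between punch and box between 2 and 20 N and horizontal distance between punch_tip and port below 0.009 m and z of punch_tip in the frame of port below -0.024 m and contact force between the fingers and punch above 2 N and angle between punch_grip's own z axis and vertical below 0.3 rad and value of joint start below 0.003 m); the arm keeps its last pose, push and grip.
It fails at once if the punch pushes the box or its button with more than 20 N (contact force between punch and box above 20 N).
It fails at once if the fingers or the arm push the box with more than 20 N (contact force between any of the fingers, the arm and box above 20 N).
It fails at once if the start button is pressed (value of joint start above 0.003 m).
It fails at once if the chisel or the gouge is moved more than 20 mm (distance of any of chisel_grip, gouge_grip from where it was at the start of the episode above 0.02 m).
It fails at once if the mallet or the jar is moved more than 30 mm (distance of any of mallet, glue from where it was at the start of the episode above 0.03 m).
It also fails if it takes over 40 s, if anything falls off the work surface, if the arm or the gripper's body presses on something with over 40 N, if the wrist force passes 120 N, or if a joint passes its speed limit or range.

## Working session

There is one attempt and no reset: what is moved stays moved. The work goes in short steps, Python scripts to look and compute and a shell command to move; the robot and the scene stay as the last step left them, time stands still between calls to the robot, and variables do not carry over. Pictures are saved under pics/ and viewed, at most 10 in all, crops included, and the job is handed in when it is done.

```bash
mkdir -p pics
python3 - <<'E'
from workcell import bot
import cv2
o=bot.get_obs(); print({k:o[k] for k in('time','ee_pos','tcp_rot','opening','wrist_force')})
for n in('scene','side','wrist'):
    im=bot.camera(n); cv2.imwrite(f'pics/{n}0.png',im[:,:,::-1]); c=bot.calibration(n); print(n,c)
E
```

```text
{'time': 0.0, 'ee_pos': array([0.12576765, 0.53516206, 0.20637532]), 'tcp_rot': array([-1.79924155e+02,  4.72401667e-04,  1.66775816e+02]), 'opening': 0.08550858786804294, 'wrist_force': array([ 0.28411348, -0.16813643,  0.43089093])}
scene {'vfov': 43.3839010028055, 'cx': 320.12639444560364, 'cy': 196.30484792028724, 'camera_from_world': array([[-0.139316  ,  0.99000649,  0.02186774,  0.19606978],
       [ 0.61958309,  0.10437314, -0.77796083, -0.28255935],
       [-0.77246867, -0.0948335 , -0.62793212,  1.96673075],
       [ 0.        ,  0.        ,  0.        ,  1.        ]])}
side {'vfov': 51.01490629609666, 'cx': 321.00613765717924, 'cy': 205.3803039033069, 'camera_from_world': array([[-0.87702969, -0.48039345,  0.00640681,  0.47186816],
       [-0.30014641,  0.53745172, -0.7880722 ,  0.32985023],
       [ 0.37514137, -0.6930857 , -0.61554948,  0.77455599],
       [ 0.        ,  0.        ,  0.        ,  1.        ]])}
wrist {'vfov': 60.08166747236465, 'cx': 313.98980885270174, 'cy': 198.3964635397522, 'camera_from_world': array([[ 2.27406038e-01,  9.73800027e-01,  3.15472199e-05,
        -5.49411667e-01],
       [ 9.37384835e-01, -2.18910980e-01,  2.70901559e-01,
        -3.60389229e-02],
       [ 2.63810852e-01, -6.15750785e-02, -9.62607056e-01,
         3.76913254e-01],
       [ 0.00000000e+00,  0.00000000e+00,  0.00000000e+00,
         1.00000000e+00]])}
```

View pics/scene0.png

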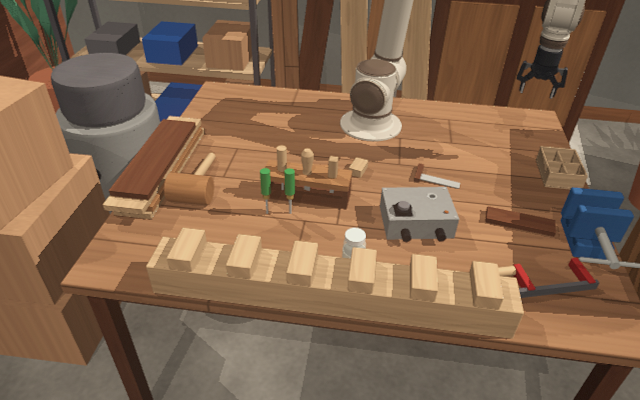

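View pics/side0.png

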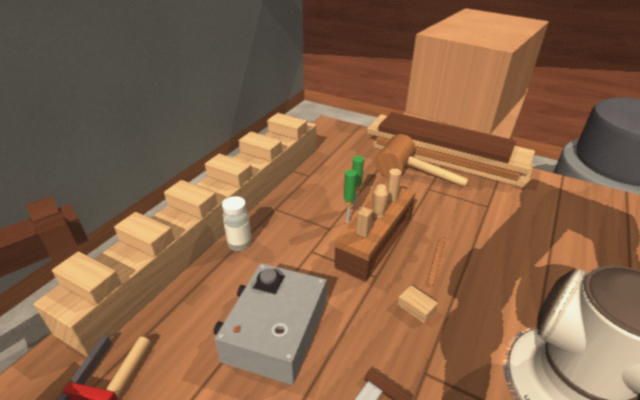

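The scene view shows the rack with the straight-handled tool (punch) at left (282,157), the chisel at (307,162) and the square gouge at (333,167). In the side view they are at (395,183), (381,200) and (365,220). The port is at (432,197) in scene and (280,329) in side. The green look-alikes stand nearby. Next I'll take close crops of the punch and box.

Run:
```python
import cv2,numpy as np
a=cv2.imread('pics/scene0.png');b=cv2.imread('pics/side0.png')
def c(im,x,y,w,h,s): return cv2.resize(im[y:y+h,x:x+w],None,fx=s,fy=s,interpolation=cv2.INTER_CUBIC)
t=np.hstack([c(a,255,140,100,75,4),c(b,330,150,100,75,4)])
u=np.hstack([c(a,375,175,100,75,4),c(b,210,255,130,75,4)[:, :400]])
cv2.imwrite('pics/crop.png',np.vstack([t,u]))
```

```text
(no output)
```

View pics/crop.png

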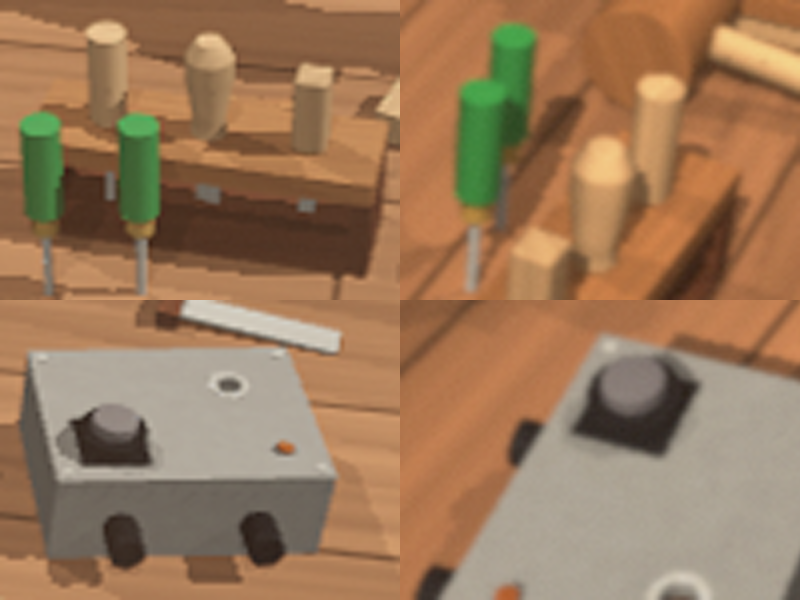

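The crop shows the punch top at scene (281.5,148) and side (395.3,171.5). Its handle bottom is at scene (282,170) and side (394,199). The gouge top is at (333.5,159)/(365,211), the chisel top at (307.5,150.5)/(381.5,186) and the port at (432.2,196)/(280,329). Two green dummies stand in front of the rack.

```bash
cat > h.py <<'E'
import numpy as np
from workcell import bot
def ray(c,p):
    f=200/np.tan(np.radians(c['vfov']/2)); M=c['camera_from_world']; R=M[:3,:3]
    d=R.T@np.array([(p[0]-c['cx'])/f,(p[1]-c['cy'])/f,1]); return -R.T@M[:3,3], d/np.linalg.norm(d)
def tri(*rs):
    A=sum(np.eye(3)-np.outer(d,d) for o,d in rs); b=sum((np.eye(3)-np.outer(d,d))@o for o,d in rs)
    X=np.linalg.solve(A,b); return X.round(4), [round(1000*np.linalg.norm(np.cross(X-o,d)),1) for o,d in rs]
def plane(r,z): o,d=r; return (o+d*(z-o[2])/d[2]).round(4)
def proj(c,X):
    f=200/np.tan(np.radians(c['vfov']/2)); x=c['camera_from_world'][:3,:3]@np.array(X)+c['camera_from_world'][:3,3]
    return f*x[0]/x[2]+c['cx'],f*x[1]/x[2]+c['cy']
E
python3 - <<'E'
from h import *
s,d=bot.calibration('scene'),bot.calibration('side')
for n,p,q in [('punchtop',(281.5,148),(395.3,171.5)),('punchbot',(281.7,170),(394,199)),('chisel',(307.5,150.5),(381.5,186)),('gouge',(333.5,158.7),(365.3,210.8)),('port',(432.2,196),(280,329)),('green1',(265.2,171.5),(358.5,159)),('green2',(289.5,171.5),(350.5,173)),('start',(404,205),(268,275))]:
    print(n,*tri(ray(s,p),ray(d,q)))
for p in [(383,189),(445.5,188),(390,220),(458,217)]: print('corner',plane(ray(s,p),.075))
E
```

```text
punchtop [ 0.4726 -0.2541  0.1686] [np.float64(1.6), np.float64(1.6)]
punchbot [ 0.4676 -0.2573  0.0834] [np.float64(2.5), np.float64(2.5)]
chisel [ 0.4772 -0.1743  0.1724] [np.float64(2.4), np.float64(2.4)]
gouge [ 0.4808 -0.0945  0.154 ] [np.float64(1.9), np.float64(1.9)]
port [0.5118 0.2096 0.075 ] [np.float64(1.7), np.float64(1.7)]
green1 [ 0.5827 -0.28    0.1569] [np.float64(1.9), np.float64(1.9)]
green2 [ 0.5723 -0.2107  0.1574] [np.float64(1.3), np.float64(1.3)]
start [0.5946 0.1243 0.0962] [np.float64(1.3), np.float64(1.3)]
corner [0.5037 0.0637 0.075 ]
corner [0.4667 0.2526 0.075 ]
corner [0.6428 0.0893 0.075 ]
corner [0.598  0.2808 0.075 ]
```

Heights agree with the text: handle top 0.169, plank 0.083, port 0.075. The punch is at about (0.471,-0.256), the rack row runs along y with a yaw of about -3°, and the greens are 100 mm beyond in x. I'll close along x (yaw 87), so turn and raise first, then traverse.

```bash
python3 -m crank '[{"gripper":85,"travel":[0,0,-14],"twist":[0,0,0.174]},{"gripper":85,"travel":[0,0,-14],"twist":[0,0,0.174]},{"gripper":85,"travel":[0,0,-14],"twist":[0,0,0.174]},{"gripper":85,"travel":[0,0,-14],"twist":[0,0,0.174]},{"gripper":85,"travel":[0,0,-14],"twist":[0,0,0.174]},{"gripper":85,"travel":[0,0,-14],"twist":[0,0,0.174]},{"gripper":85,"travel":[0,0,-14],"twist":[0,0,0.174]},{"gripper":85,"travel":[0,0,-14],"twist":[0,0,0.174]},{"gripper":85,"travel":[-48,24,0],"twist":[0,0,0]},{"gripper":85,"travel":[-48,24,0],"twist":[0,0,0]},{"gripper":85,"travel":[-48,24,0],"twist":[0,0,0]},{"gripper":85,"travel":[-48,24,0],"twist":[0,0,0]}]'
python3 -m crank '[{"gripper":85,"travel":[-48,24,0],"twist":[0,0,0]},{"gripper":85,"travel":[-48,24,0],"twist":[0,0,0]},{"gripper":85,"travel":[-48,24,0],"twist":[0,0,0]},{"gripper":85,"travel":[-48,24,0],"twist":[0,0,0]},{"gripper":85,"travel":[-48,24,0],"twist":[0,0,0]},{"gripper":85,"travel":[-48,24,0],"twist":[0,0,0]},{"gripper":85,"travel":[-48,24,0],"twist":[0,0,0]},{"gripper":85,"travel":[-48,24,0],"twist":[0,0,0]},{"gripper":85,"travel":[-48,24,0],"twist":[0,0,0]},{"gripper":85,"travel":[-48,24,0],"twist":[0,0,0]},{"gripper":85,"travel":[0,0,0],"twist":[0,0,0]}]'
python3 - <<'E'
from h import *
import cv2
im=bot.camera('wrist');cv2.imwrite('pics/w1.png',im[:,:,::-1]);c=bot.calibration('wrist')
o=bot.get_obs();print(o['time'],o['ee_pos'],o['tcp_rot'],o['q'])
print(proj(c,(.4726,-.2541,.1686)),proj(c,(.4676,-.2573,.09)))
import pickle;pickle.dump(c,open('w1.pkl','wb'))
E
```

```text
time: 1.65
ee_pos: [0.212, 0.3371, 0.3188]
tcp_rot: [180.0, 0.0, 87.0]
wrist_force: [0.6, -0.4, 0.1]
opening: 0.0852
grasp_force: 0.0
time: 3.02
ee_pos: [0.427, -0.1558, 0.3174]
tcp_rot: [-179.8, -0.0, 86.8]
wrist_force: [-0.7, 0.8, -0.2]
opening: 0.085
grasp_force: 0.0
3.075 [ 0.42647972 -0.15432503  0.31809346] [-1.79878196e+02 -4.07881933e-02  8.68652393e+01] [-1.98957334e+01 -3.89957809e+00  1.38409177e+01  1.07868888e+02
  3.92946430e-03  7.32389795e+01]
(np.float64(364.8469850574999), np.float64(271.8036119598013)) (np.float64(351.8917641311938), np.float64(244.0396465015591))
```

View pics/w1.png

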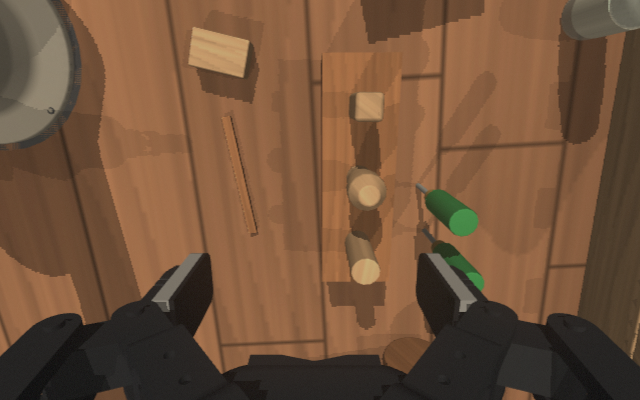

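The wrist view shows the punch top at (365,271), as predicted (364.8,271.8). The chisel is at (368,193), the gouge at (369,106) and the greens are to the right. I'll go above the punch, take a second wrist look, then descend.

```bash
python3 -m crank '[{"gripper":85,"travel":[-33,17,0],"twist":[0,0,0]},{"gripper":85,"travel":[-33,17,0],"twist":[0,0,0]},{"gripper":85,"travel":[-31.5,17,0],"twist":[0,0,0]},{"gripper":85,"travel":[0,0,40],"twist":[0,0,0]},{"gripper":85,"travel":[0,0,0],"twist":[0,0,0]},{"gripper":85,"travel":[0,0,0],"twist":[0,0,0]}]'
python3 - <<'E'
from h import *
import cv2
im=bot.camera('wrist');cv2.imwrite('pics/w2.png',im[:,:,::-1]);c=bot.calibration('wrist')
import pickle;pickle.dump(c,open('w2.pkl','wb'))
o=bot.get_obs();print(o['time'],o['ee_pos'],o['tcp_rot'],o['q'])
print(proj(c,(.4726,-.2541,.1686)))
E
```

```text
time: 3.82
ee_pos: [0.4722, -0.2522, 0.281]
tcp_rot: [179.9, 0.0, 87.1]
wrist_force: [0.6, -0.2, 0.5]
opening: 0.0853
grasp_force: 0.0
3.875 [ 0.47245539 -0.25244625  0.2814568 ] [1.79851192e+02 6.69128358e-02 8.70802780e+01] [-2.81184709e+01  5.25406048e+00  1.88009658e+01  1.03383769e+02
  2.81161199e-03  6.48011682e+01]
(np.float64(313.3099997816574), np.float64(188.22040735838823))
```

View pics/w2.png

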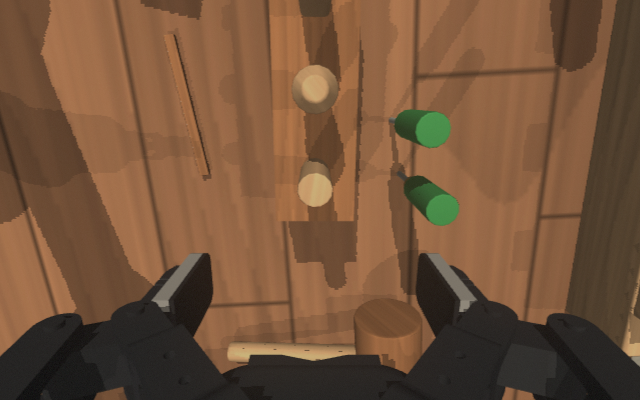

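Punch top is now at (315,189.5). Compute its position from the two wrist views and the two fixed ones.

Run:
```python
from h import *
import pickle
a,b=[pickle.load(open(f'w{i}.pkl','rb')) for i in(1,2)]
s,d=bot.calibration('scene'),bot.calibration('side')
print(tri(ray(a,(365.3,271.5)),ray(b,(315,189.5))))
print(tri(ray(a,(365.3,271.5)),ray(b,(315,189.5)),ray(s,(281.5,148)),ray(d,(395.3,171.5))))
print(plane(ray(b,(315,189.5)),.17))
```

```text
(array([ 0.4739, -0.2567,  0.163 ]), [np.float64(0.1), np.float64(0.1)])
(array([ 0.4732, -0.2544,  0.1686]), [np.float64(0.5), np.float64(1.1), np.float64(1.7), np.float64(1.7)])
[ 0.474  -0.2549  0.17  ]
```

```bash
python3 -m crank '[{"gripper":85,"travel":[-2.5,1.2,40],"twist":[0,0,0]},{"gripper":85,"travel":[0,0,40],"twist":[0,0,0]},{"gripper":85,"travel":[0,0,40],"twist":[0,0,0]},{"gripper":85,"travel":[0,0,25],"twist":[0,0,0]},{"gripper":85,"travel":[0,0,15],"twist":[0,0,0]},{"gripper":85,"travel":[0,0,0],"twist":[0,0,0]}]' 60
python3 -m crank '[{"gripper":20,"travel":[0,0,0],"twist":[0,0,0]},{"gripper":20,"travel":[0,0,0],"twist":[0,0,0]},{"gripper":20,"travel":[0,0,0],"twist":[0,0,0]},{"gripper":20,"travel":[0,0,0],"twist":[0,0,0]},{"gripper":20,"travel":[0,0,0],"twist":[0,0,0]},{"gripper":20,"travel":[0,0,0],"twist":[0,0,0]}]'
```

```text
time: 4.62
ee_pos: [0.4735, -0.2556, 0.1197]
tcp_rot: [180.0, 0.0, 87.0]
wrist_force: [-0.1, 0.6, 0.5]
opening: 0.085
grasp_force: 0.0
time: 5.38
ee_pos: [0.4735, -0.2559, 0.1199]
tcp_rot: [180.0, 0.0, 87.0]
wrist_force: [-1.3, 1.0, 6.6]
opening: 0.0285
grasp_force: 58.9
```

Gripped (28.5 mm, 59 N). Lift straight up 180 mm, then traverse.

```bash
python3 -m crank '[{"gripper":20,"travel":[0,0,-10],"twist":[0,0,0]},{"gripper":20,"travel":[0,0,-20],"twist":[0,0,0]},{"gripper":20,"travel":[0,0,-25],"twist":[0,0,0]},{"gripper":20,"travel":[0,0,-25],"twist":[0,0,0]},{"gripper":20,"travel":[0,0,-25],"twist":[0,0,0]},{"gripper":20,"travel":[0,0,-25],"twist":[0,0,0]},{"gripper":20,"travel":[0,0,-25],"twist":[0,0,0]},{"gripper":20,"travel":[0,0,-25],"twist":[0,0,0]},{"gripper":20,"travel":[0,0,0],"twist":[0,0,0]}]'
python3 -m crank '[{"gripper":20,"travel":[15,0.4,0],"twist":[0,0,0]},{"gripper":20,"travel":[35,1,0],"twist":[0,0,0]},{"gripper":20,"travel":[45,1.4,0],"twist":[0,0,0]},{"gripper":20,"travel":[45,1.4,0],"twist":[0,0,0]},{"gripper":20,"travel":[46,1.4,0],"twist":[0,0,0]},{"gripper":20,"travel":[45,1.4,0],"twist":[0,0,0]},{"gripper":20,"travel":[45,1.4,0],"twist":[0,0,0]},{"gripper":20,"travel":[45,1.4,0],"twist":[0,0,0]},{"gripper":20,"travel":[45,1.4,0],"twist":[0,0,0]},{"gripper":20,"travel":[45,1.4,0],"twist":[0,0,0]},{"gripper":20,"travel":[35,1,0],"twist":[0,0,0]},{"gripper":20,"travel":[20,0,0],"twist":[0,0,0]}]'
python3 -m crank '[{"gripper":20,"travel":[0,0,30],"twist":[0,0,0]},{"gripper":20,"travel":[0,0,30],"twist":[0,0,0]},{"gripper":20,"travel":[0,0,15],"twist":[0,0,0]},{"gripper":20,"travel":[0,0,0],"twist":[0,0,0]},{"gripper":20,"travel":[0,0,0],"twist":[0,0,0]}]'
python3 - <<'E'
from h import *
import cv2,pickle
o=bot.get_obs();print(o['time'],o['ee_pos'],o['tcp_rot'])
C={};I={}
for n in('scene','side','wrist'):
    C[n]=bot.calibration(n);I[n]=bot.camera(n)[:,:,::-1];cv2.imwrite(f'pics/{n}3.png',I[n])
pickle.dump(C['wrist'],open('w3.pkl','wb'))
P=(.5118,.2096,.075)
def crop(n,s,w,h,dy=0):
    x,y=[int(v) for v in proj(C[n],P)];x0=max(0,min(640-w,x-w//2));y0=max(0,min(400-h,y-h//2+dy));print(n,x0,y0,proj(C[n],P))
    return cv2.resize(I[n][y0:y0+h,x0:x0+w],None,fx=s,fy=s,interpolation=cv2.INTER_CUBIC)
t=np.hstack([crop('scene',4,100,75,-15),crop('side',4,100,75,-15)])
w=crop('wrist',2,400,150)
cv2.imwrite('pics/v3.png',np.vstack([t,w]))
E
```

```text
time: 6.5
ee_pos: [0.4739, -0.256, 0.3008]
tcp_rot: [179.8, 0.1, 87.0]
wrist_force: [0.3, 1.0, -1.2]
opening: 0.0278
grasp_force: 59.3
time: 8.0
ee_pos: [0.5102, 0.2109, 0.2977]
tcp_rot: [-179.9, 0.0, 87.1]
wrist_force: [0.6, 0.3, -0.8]
opening: 0.0281
grasp_force: 59.3
time: 8.62
ee_pos: [0.5112, 0.2088, 0.2248]
tcp_rot: [180.0, -0.0, 87.0]
wrist_force: [0.5, -0.6, -0.2]
opening: 0.0283
grasp_force: 59.4
8.625 [0.51116642 0.20884901 0.22480318] [ 1.79961047e+02 -1.61799379e-02  8.70035759e+01]
scene 381 143 (np.float64(431.7223994182086), np.float64(195.66077111184416))
side 229 277 (np.float64(279.2548038064017), np.float64(329.6408874086663))
wrist 113 101 (np.float64(313.68126538894734), np.float64(176.42692877671246))
```

View pics/v3.png

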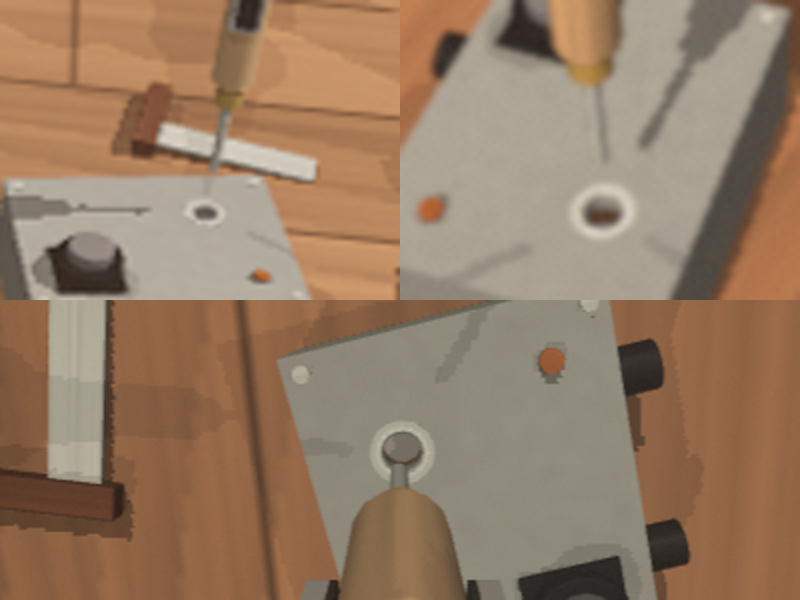

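The punch hangs straight above the port, with the tip in the side view at about (280,317). In the wrist view the port centre is at (314,175) with the rod axis in line with it. Compare numbers.

```bash
python3 - <<'E'
from h import *
import pickle,cv2
w=pickle.load(open('w3.pkl','rb'));s,d=bot.calibration('scene'),bot.calibration('side')
# bezel ring in wrist: bright pixels
im=cv2.imread('pics/wrist3.png')
for n,c,x0,y0 in(('scene',s,432,196),('side',d,280,329),('wrist',w,314,175)):
    g=cv2.imread(f'pics/{n}3.png').min(2); r=20 
    m=np.zeros_like(g);m[y0-r:y0+r,x0-r:x0+r]=(g[y0-r:y0+r,x0-r:x0+r]>np.percentile(g[y0-r:y0+r,x0-r:x0+r],50)+22)*255
    k,l,st,_=cv2.connectedComponentsWithStats(m); i=1+st[1:,4].argmax(); x,y,ww,h,a=st[i]
    p=(x+(ww-1)/2,y+(h-1)/2);print(n,st[i],p,plane(ray(c,p),.077))
print('port wrist/scene/side hand',plane(ray(w,(314,175)),.075),plane(ray(s,(381+205.5/4,143+212/4)),.075),plane(ray(d,(229+202/4,277+212/4)),.075))
T=(.5112,.2090,.115)
for n,c in(('s',s),('d',d),('w',w)): print(n,proj(c,T),proj(c,(T[0],T[1],.177)))
t=tri(ray(d,(229+204/4,277+161/4)),ray(s,(381+207.5/4,143+190/4)));print(t)
E
python3 - <<'E'
import cv2,numpy as np
a=cv2.imread('pics/scene3.png')[160:205,410:460];b=cv2.imread('pics/side3.png')[285:340,255:305]
f=lambda i,w,h:cv2.resize(i,(w,h),interpolation=cv2.INTER_NEAREST)
cv2.imwrite('pics/v4.png',np.hstack([f(a,400,360),f(b[:45],400,360)]))
E
```

```text
scene [437 178  15   8  67] (np.float64(444.0), np.float64(181.5)) [0.4367 0.2493 0.077 ]
side [272 323  16  14  81] (np.float64(279.5), np.float64(329.5)) [0.5107 0.2103 0.077 ]
wrist [299 162  31  28 250] (np.float64(314.0), np.float64(175.5)) [0.5122 0.2109 0.077 ]
port wrist/scene/side hand [0.5122 0.2109 0.075 ] [0.5131 0.2115 0.075 ] [0.511 0.21  0.075]
s (np.float64(433.70108126115184), np.float64(184.92963360784938)) (np.float64(437.2429013743326), np.float64(167.79157430246545))
d (np.float64(278.4938707265425), np.float64(316.00368716981995)) (np.float64(276.4505092609696), np.float64(293.1848136528226))
w (np.float64(313.00176717161725), np.float64(187.3240036067976)) (np.float64(312.84555600110224), np.float64(210.13110223426963))
(array([0.5153, 0.2054, 0.1   ]), [np.float64(4.3), np.float64(4.3)])
```

View pics/v4.png

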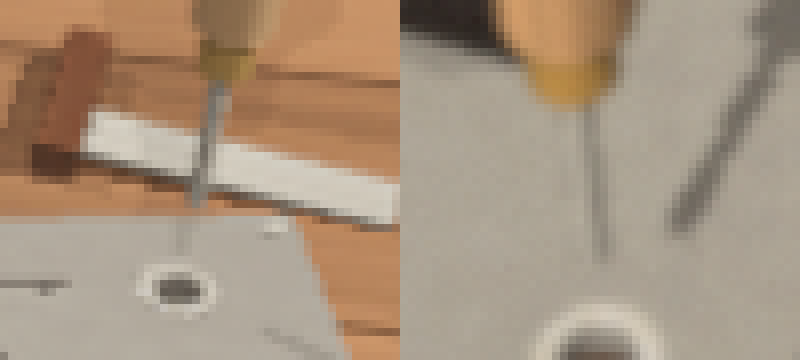

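Tip projections agree with a tip at (0.511,0.209,0.115), and all three views put the port at (0.512,0.2107). Correct by about 1 mm and go down into the port, slowly at first.

```bash
python3 -m crank '[{"gripper":20,"travel":[1.3,0.7,0],"twist":[0,0,0]},{"gripper":20,"travel":[0,0,15],"twist":[0,0,0]},{"gripper":20,"travel":[0,0,10],"twist":[0,0,0]},{"gripper":20,"travel":[0,0,5],"twist":[0,0,0]},{"gripper":20,"travel":[0,0,5],"twist":[0,0,0]},{"gripper":20,"travel":[0,0,4],"twist":[0,0,0]},{"gripper":20,"travel":[0,0,0],"twist":[0,0,0]}]'
python3 -m crank '[{"gripper":20,"travel":[0,0,3],"twist":[0,0,0]},{"gripper":20,"travel":[0,0,3],"twist":[0,0,0]},{"gripper":20,"travel":[0,0,3],"twist":[0,0,0]},{"gripper":20,"travel":[0,0,3],"twist":[0,0,0]},{"gripper":20,"travel":[0,0,0],"twist":[0,0,0]}]'
python3 - <<'E'
from h import *
import cv2
I=[bot.camera(n)[:,:,::-1] for n in('scene','side','wrist')]
o=bot.get_obs();print(o['ee_pos'],o['wrist_force'])
f=lambda i,w,h:cv2.resize(i,(w,h),interpolation=cv2.INTER_CUBIC)
cv2.imwrite('pics/v5.png',np.vstack([np.hstack([f(I[0][150:210,400:480],400,300),f(I[1][285:345,240:320],400,300)]),f(I[2][120:240,210:370],400,300).repeat(1,0)[:, :].copy() if 0 else np.hstack([f(I[2][120:240,210:370],400,300),np.zeros((300,400,3),np.uint8)])]))
E
```

```text
time: 9.65
ee_pos: [0.5118, 0.2102, 0.1849]
tcp_rot: [-180.0, 0.0, 87.0]
wrist_force: [0.5, 0.7, -0.5]
opening: 0.0284
grasp_force: 59.4
time: 10.28
ee_pos: [0.5118, 0.2102, 0.1728]
tcp_rot: [-180.0, 0.0, 87.0]
wrist_force: [0.7, 0.3, -0.8]
opening: 0.0283
grasp_force: 59.4
[0.51195926 0.2102097  0.17318529] [ 0.42922009  0.25245732 -1.1675497 ]
```

View pics/v5.png

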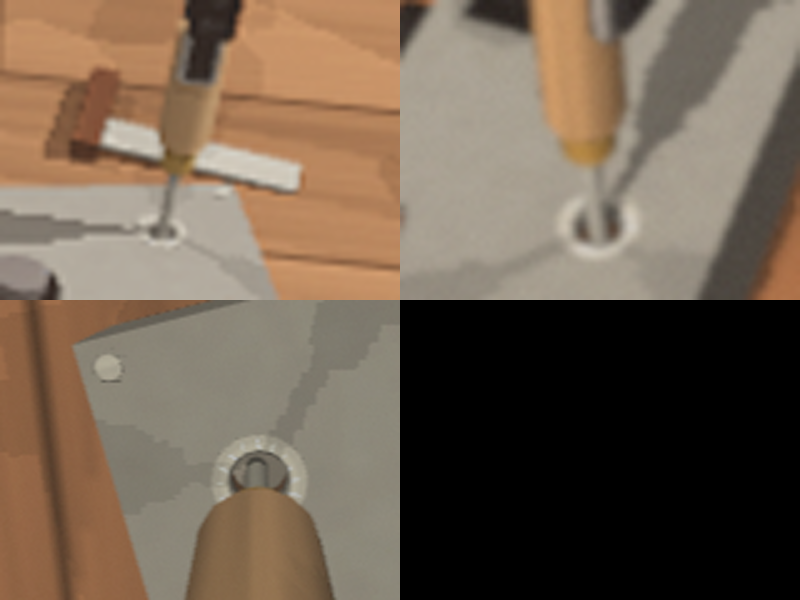

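All three views show the rod inside the port, centred in the ring, with no contact force. Lower in small steps until contact.

```bash
for i in 1 2; do python3 -m crank '[{"gripper":20,"travel":[0,0,2],"twist":[0,0,0]},{"gripper":20,"travel":[0,0,2],"twist":[0,0,0]},{"gripper":20,"travel":[0,0,0],"twist":[0,0,0]},{"gripper":20,"travel":[0,0,0],"twist":[0,0,0]}]' | grep -E 'ee_pos|wrist'; done; python3 -m crank '[{"gripper":20,"travel":[0,0,1.5],"twist":[0,0,0]},{"gripper":20,"travel":[0,0,0],"twist":[0,0,0]},{"gripper":20,"travel":[0,0,0],"twist":[0,0,0]}]'
```

```text
ee_pos: [0.5119, 0.2102, 0.1691]
wrist_force: [0.9, 0.5, -1.2]
ee_pos: [0.5119, 0.2102, 0.1651]
wrist_force: [-0.6, 0.9, -1.2]
time: 11.8
ee_pos: [0.5119, 0.2102, 0.1636]
tcp_rot: [-180.0, 0.0, 87.0]
wrist_force: [0.7, -0.5, 0.0]
opening: 0.0283
grasp_force: 59.4
```

```bash
for i in 1 2 3; do python3 -m crank '[{"gripper":20,"travel":[0,0,1.5],"twist":[0,0,0]},{"gripper":20,"travel":[0,0,0],"twist":[0,0,0]},{"gripper":20,"travel":[0,0,0],"twist":[0,0,0]}]' | grep -E 'ee_pos|wrist';python3 -c "
from h import *
print(np.mean([(bot.camera('side'),bot.get_obs()['wrist_force'][2])[1] for _ in range(5)]))"; done
```

```text
ee_pos: [0.512, 0.2102, 0.1623]
wrist_force: [0.0, 0.2, 1.9]
0.9337566825029334
ee_pos: [0.512, 0.2102, 0.1607]
wrist_force: [0.8, -0.4, 2.2]
1.7467147740141271
ee_pos: [0.512, 0.2102, 0.1592]
wrist_force: [0.6, 0.5, 3.0]
2.965532694052128
```

Contact came at TCP z of about 0.1627, and the force follows the spring. Go 4 mm further to reach about 7.5 mm of travel.

```bash
for i in 1 2; do python3 -m crank '[{"gripper":20,"travel":[0,0,1],"twist":[0,0,0]},{"gripper":20,"travel":[0,0,1],"twist":[0,0,0]},{"gripper":20,"travel":[0,0,0],"twist":[0,0,0]},{"gripper":20,"travel":[0,0,0],"twist":[0,0,0]}]' | grep -E 'ee_pos|wrist|grasp|rot';python3 -c "
from h import *
print(np.mean([(bot.camera('side'),bot.get_obs()['wrist_force'][2])[1] for _ in range(8)]))"; done
```

```text
ee_pos: [0.512, 0.2102, 0.1572]
tcp_rot: [180.0, -0.0, 87.0]
wrist_force: [-0.1, -0.3, 3.9]
grasp_force: 59.8
4.056198003568705
ee_pos: [0.512, 0.2102, 0.1552]
tcp_rot: [180.0, -0.0, 87.0]
wrist_force: [0.8, 0.2, 4.4]
grasp_force: 59.9
5.580808015279833
```

The push is about 6.5 N once the punch's weight is added, which by the spring means about 7.5 mm of travel. That agrees with the depth moved since contact, so hand in.

```bash
python3 -c "
from workcell import bot
print(bot.job_done())"
```

```text
the job is handed in; nothing more can be done
None
```

The job is handed in with the punch still gripped at about 60 N and its tip through the port; I estimate the reset button is about 7.5 mm down at about 6.5 N (from wrist force and depth, not read directly), and no verdict came back.

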